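Open the push-and-turn safety cap of the descaler bottle

ROBOT

A 7-joint arm with a two-finger parallel gripper is mounted at the origin on a cart in front of the work surface, level with it; the furniture and walls round the work are solid. World frame = base frame: x ahead of the robot, y to its left, z up, the work surface at z = 0. Lengths are in m, angles in rad, forces in N, time in s.
With the tool pointing down it reaches from about 0.4 to 0.875 m from the base axis. Payload 4.4 kg.
Tool frame: the origin (TCP) lies midway between the tips of the shut fingers; the grasp point (between the pads) lies 19 mm behind it; z points along the fingers, y is the line along which they close (so a half turn about z gives the same grasp; the last joint's range is limited). The gripper opens to 85 mm and grips with 20 to 120 N. Pads are 22 mm wide; open, the fingers measure 114 mm over their backs; the gripper's body (76 mm by 85 mm) begins 54 mm behind the grasp point. The pads swing forward as they close: fully open they stand 13 mm farther back than shut.
Start: joints at [-1.384, 0.628, 0.038, 1.517, -0.027, 0.996, -0.02], TCP at [0.163, 0.629, 0.193] pointing down, gripper open.
Joint ranges: [-3.06, 3.06], [-0.37, 2.12], [-1.25, 1.32], [0.18, 2.47], [-1.1, 4.24], [0.23, 1.98], [-2.94, 2.94]. Speed limits (rad/s): [2.57, 2.57, 3.14, 3.14, 3.14, 3.14, 3.14].

INTERFACE

Orientations are given as a 3x3 rotation matrix whose columns are the frame's x, y, z axes.
In Python, from rig import bot gives the robot as it stands.
- The arm moves only by the tool send_rows, never from a script. Its argument "plan" is a list of rows, each a list of 6 numbers: the shift along the tool's x, y, z in units of 30 mm (1.0 is 30 mm), then the turn, a rotation vector about the tool's x, y, z in units of 5 degrees (1.0 is 5 degrees). In form: [[dx, dy, dz, rx, ry, rz], ...]. A call has 1 to 5 rows; each row shifts and turns the commanded pose from where the row before left it, along the tool's axes as they then stand; what a row does not reach is not made up. A row lasts 1/12 s, in which the tool goes at most 41.7 mm and 7.16 degrees, less where a joint would pass 70% of its speed; a pose out of reach is approached as far as the arm can. A call is refused whole if a number of a shift passes 1 or a number of a turn 1, either way. A call with a gripper value outside its range is refused whole. "grip" is the opening, from -1 (shut) to 1 (fully open), so that 0 is half open, set as the call begins (left out, the last holds). The fingers move at their own pace and stop on an object; "grip_force" is the grip in N (left out, the last holds). Time passes only in rows, so rows that do not move let the fingers close. It gives the time, the measured TCP pose, the force, the opening and the grip force at its end, in the units of the state.
- bot.sense(): the state, without advancing time (a new reading comes with each control period).
- bot.camera(name): name is "side" or "top" or "wrist"; returns a dict with "image" (480x640x3 uint8, blue, green, red), "fov_y" (degrees; the focal length in pixels is half the picture's height over the tangent of half this angle, whatever the lens; pixels are square), "cx", "cy" (the principal point, pixels), "k1" (the pictures are not rectified: a ray, as slopes to the right and down, at radius r is drawn at 1 + k1 r^2 times it, then the intrinsics apply), "rvec" (rotation vector, rad) and "tvec" (3), from world to camera coordinates, as OpenCV has them; the wrist camera has in their place "hand_eye" (4x4, takes a point from camera to tool coordinates, whose origin is the TCP and whose axes are the flange's). Camera axes: x right, y down, z forward; pixel columns grow to the right and rows downward; lengths in m; the calibration is good to about 2 mm. A picture is of the moment at which its call begins: read the wrist's pose just before it. There is no depth.
- bot.sign_off(): hands the job in; it is judged then, once.
The state is a dict: "time_s": time; "joint_pos": joint angles; "joint_velocities": joint speeds; "joint_torque": joint torques, N m; "position": TCP position; "tcp_rot": TCP orientation; "contact_force": force on the tool from outside, world axes, zero at the start; "wrist_torque": the same for the moment, N m; "finger_gap": opening from 0.0 (shut) to 1.0 (fully open); "grasp_force": force on a finger pad.
Only numpy, scipy, OpenCV 4.12 (cv2) and the standard library are available. Lean on these libraries where they do the work, as an engineer would, in place of code of your own. Each camera call takes 0.05 s, during which the arm holds its last target. There are 200 camera calls.

TASK

The kettle is due for descaling: open the white descaler bottle that stands in the grey suction-foot holder. Press its orange safety cap down against the spring, keep it pressed while you twist it counter-clockwise (seen from above) until the white arrow on the cap points at the red release mark on the bottle, then lift the cap straight off. Finish while holding the cap upright and still in the gripper, a few centimetres clear above the bottle's mouth, and leave the other things on the worktop where they are.

Things in the scene. Friction and masses are not known exactly. Their poses are not given: they have to be found in the camera images.
- bottle: White bottle, blue band, yellow stripe, 72 mm wide, clamped in a grey round holder (104 mm wide) sucked fast to the worktop: it does not move. Origin: centre of the underside, on the worktop; z up along its axis; +x points to the red release mark. Shoulder at z = 85 mm; above it a neck 30 mm wide with bayonet ledges up to 39 mm wide; neck rim at z = 130 mm.
- release_mark (a point): Red bar on the bottle's shoulder, 4.5 mm wide, running outward and down its side; this point lies 30 mm from the bottle's axis along its +x, z = 87 mm. A black dot 60 degrees clockwise of it (from above) shows the locked position of the cap's arrow. Stops end the twist about 10 degrees past the red mark and just clockwise of the dot.
- mouth (a point): Centre of the bottle's neck rim, 130 mm above the worktop.
- cap: Loose round orange safety cap, 50 mm wide, 38 mm tall, hollow, ribbed, about 40 g; may be gripped on its side in any finger direction. Origin: centre of its lower edge; z up; +x along the white arrow on its top. Starts locked on the neck, lower edge 102 mm above the worktop (17 mm above the shoulder), arrow 60 degrees clockwise of the release mark (at the black dot). About 2 mm of play sideways.
- cap_pointer (a point): Tip of the white arrow on the cap's top: 22 mm from its axis along its +x, 38 mm above its lower edge. A tooth blocks the twist unless the cap is pressed down 4 mm or more (it bottoms at 6 mm). Two lugs inside let it off upward only when the arrow is within about 8 degrees of the release mark.
- seal (a joint): How far the spring-loaded seal plug in the bottle's mouth is pressed down by the cap, in m: 0 at the start (cap locked, unpressed), 0.006 with the cap fully down; it springs back to 0. It takes 5 N to start moving and about 8.5 N at 6 mm.
- canister: Loose round canister with orange lid, 111 mm across, 146 mm tall, a bystander; origin at the centre of its underside, z up.
- milk_tin: Loose cream round tin with red lid, 106 mm across, 126 mm tall, a bystander; origin at the centre of its underside, z up.
- mug: Loose green and white mug, 101 mm tall, a bystander; origin at the centre of its underside, z up.
- lemon: Loose yellow lemon, 78 mm long, a bystander; origin at its underside.
- spoon: Loose steel teaspoon, 130 mm long, lying flat, a bystander.
Not all that is in view belongs to the job. Of the things shaped like the cap, the orange one is meant. What is shaped like the bottle but pink is not meant.

How it is judged:
On the way, in this order (a step that is already met when the one before it is completed fails the run):
1. the cap is pressed down against its spring (seal plug down more than 4 mm) while still short of the release mark (value of joint seal above 0.004 m and angle between the x axis of cap and the x axis of bottle, either way round above 0.45 rad), for 0.1 s.
2. the cap, still on the neck, is twisted until its arrow points at the release mark (within 12 degrees) (angle between the x axis of cap and the x axis of bottle, either way round below 0.21 rad and z of cap in the frame of bottle below 0.112 m), for 0.1 s.
At the end, for the whole second after the job is handed in: The cap is held still and upright (within 20 degrees) in the fingers, its lower edge 20 to 150 mm above the neck rim and its axis within 50 mm of the bottle's axis, touching the bottle nowhere; canister, milk tin, mug, lemon and spoon are within 40 mm of where they stood (z of cap in the frame of mouth between 0.02 and 0.15 m and horizontal distance between cap and mouth below 0.05 m and angle between cap's own z axis and vertical below 0.35 rad and contact force between the fingers and cap above 1 N and contact force between cap and bottle below 0.1 N and linear speed of cap below 0.03 m/s and distance of each of canister, milk_tin, mug, lemon, spoon from where it was at the start of the episode below 0.04 m); the arm keeps its last pose, push and grip.
It fails at once if a bystander is knocked away or over (distance of any of canister, milk_tin, mug, lemon, spoon from where it was at the start of the episode above 0.04 m or angle between any of canister, milk_tin, mug's own z axis and vertical above 0.5 rad).
It also fails if it takes over 35 s, if anything falls off the work surface, if the arm or the gripper's body presses on something with over 40 N, if the wrist force passes 120 N, or if a joint passes its speed limit or range.

## Working session

There is one attempt and no reset: what is moved stays moved. The work goes in short steps, Python scripts to look and compute and a tool call to move; the robot and the scene stay as the last step left them, time stands still between calls to the robot, and variables do not carry over. Pictures are saved under pics/ and viewed, at most 10 in all, crops included, and the job is handed in when it is done.

Besides the shell and the picture viewer there is one more tool, called after "Emit:" by a JSON object that holds its "method" and its "body", one argument or row to a line. send_rows: Moves the arm, as the interface text tells. Its arguments: {"type":"object","properties":{"plan":{"type":"array","items":{"type":"array","items":{"type":"number"}}},"grip":{"type":"number"},"grip_force":{"type":"number"}},"required":["plan"]}

```bash
mkdir -p pics
python3 - <<'E'
from rig import bot
import cv2,pickle
s=bot.sense();print(s)
d={}
for n in("side","top","wrist"):
    c=bot.camera(n);d[n]=c;cv2.imwrite(f"pics/{n}0.png",c["image"]);print(n,{k:v for k,v in c.items() if k!="image"})
pickle.dump((s,d),open("c0.pkl","wb"))
E
```

```text
{'time_s': 0.0, 'joint_pos': array([-1.38377817,  0.6293537 ,  0.03841994,  1.5183339 , -0.02699925,
        0.99635551, -0.01999389]), 'joint_velocities': array([ 1.56357814e-03,  1.31069908e-05, -1.21391291e-03, -6.21469204e-04,
        1.06763176e-03,  1.86731179e-04,  3.78598983e-04]), 'joint_torque': array([ 2.32822640e-05, -5.63385451e+01,  1.22540798e+00, -1.93444526e+01,
        1.07167845e-02,  1.06843770e-02, -1.22824750e-05]), 'position': array([0.16237104, 0.62866839, 0.19199479]), 'tcp_rot': array([[-9.68217631e-01,  2.50108770e-01, -4.70621200e-04],
       [ 2.50109212e-01,  9.68215816e-01, -1.87500795e-03],
       [-1.32930427e-05, -1.93312246e-03, -9.99998131e-01]]), 'contact_force': array([0.25756562, 0.48619019, 0.12602629]), 'wrist_torque': array([-0.0183911 ,  0.00594588,  0.00648825]), 'grasp_force': 0.0, 'finger_gap': 1.0018753072826374}
side {'fov_y': 46.33082408788468, 'cx': 315.8220575688806, 'cy': 245.13699403103428, 'k1': -0.06140914628485004, 'rvec': array([ 2.21240373, -1.07918047,  0.42947012]), 'tvec': array([-0.39406055,  0.34810337,  1.27901125])}
top {'fov_y': 51.431369608237304, 'cx': 320.6264682975474, 'cy': 234.08261986764106, 'k1': -0.008763113523068322, 'rvec': array([ 2.166738  , -2.03144766,  0.21877218]), 'tvec': array([-0.10598889,  0.56849907,  1.11995191])}
wrist {'fov_y': 62.96165624436508, 'cx': 320.15823317219053, 'cy': 237.58526602878456, 'k1': 0.015476796826707512, 'hand_eye': array([[-4.99616577e-04, -9.62546993e-01, -2.71114435e-01,
         6.83167949e-02],
       [ 9.99999862e-01, -5.25705428e-04,  2.36050561e-05,
         1.61808420e-04],
       [-1.65247306e-04, -2.71114386e-01,  9.62547122e-01,
        -1.80961840e-01],
       [ 0.00000000e+00,  0.00000000e+00,  0.00000000e+00,
         1.00000000e+00]])}
```

View pics/top0.png

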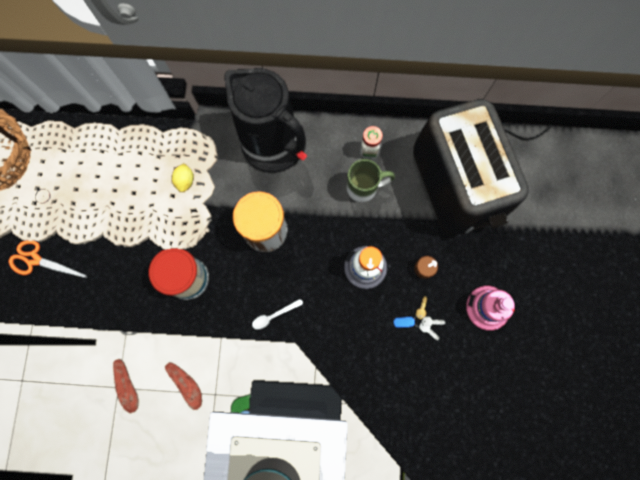

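View pics/side0.png

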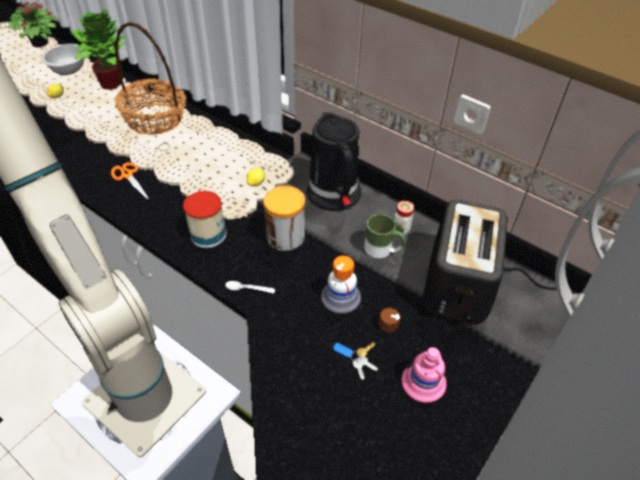

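The top view shows the white bottle with its orange cap at (371,259), in the grey holder at (366,268). The look-alikes are a loose brown cap at (427,267) and a pink bottle at (490,307). Only the first fits the description: orange cap, white bottle, blue band. The side view has it at (344,265). Next I'll make an enlarged crop and triangulate.

```bash
cat > h.py <<'E'
import numpy as np,cv2
from scipy.spatial.transform import Rotation as R
def cam(c,s=None):
    """R_wc, centre, f"""
    f=240/np.tan(np.radians(c["fov_y"]/2))
    if "rvec" in c:
        r=cv2.Rodrigues(c["rvec"])[0]; return r.T,-r.T@c["tvec"],f
    H=c["hand_eye"]; return s["tcp_rot"]@H[:3,:3], s["position"]+s["tcp_rot"]@H[:3,3], f
def ray(c,u,v,s=None):
    Rw,o,f=cam(c,s); d=np.array([(u-c["cx"])/f,(v-c["cy"])/f]); x=d.copy()
    for _ in range(20): x=d/(1+c["k1"]*(x@x))
    w=Rw@np.r_[x,1]; return o,w
def atz(c,u,v,z,s=None):
    o,w=ray(c,u,v,s); return o+w*(z-o[2])/w[2]
def proj(c,P,s=None):
    Rw,o,f=cam(c,s); p=Rw.T@(np.asarray(P)-o); x=p[:2]/p[2]; x=x*(1+c["k1"]*(x@x)); return x*f+[c["cx"],c["cy"]]
E
python3 - <<'E'
import pickle,cv2,numpy as np
from h import *
s,d=pickle.load(open("c0.pkl","rb"))
print(atz(d["top"],371,259,.14),atz(d["side"],344,262,.14),atz(d["top"],366,268,0.02))
for n,u,v,z in[("canister",258,210,.146),("milk",172,271,.126),("mug",364,176,.1),("kettle",262,95,.2)]:print(n,atz(d["top"],u,v,z))
a=d["top"]["image"][230:310,325:425];b=d["side"]["image"][245:325,300:400]
cv2.imwrite("pics/z0.png",np.hstack([cv2.resize(x,(400,320),interpolation=2) for x in(a,b)]))
E
```

```text
[ 0.50817923 -0.18428021  0.14      ] [ 0.51305493 -0.18636448  0.14      ] [ 0.50659964 -0.18349869  0.02      ]
canister [0.601476   0.07195237 0.146     ]
milk [0.45558541 0.2520557  0.126     ]
mug [ 0.71224085 -0.16277853  0.1       ]
kettle [0.85259442 0.07941963 0.2       ]
```

View pics/z0.png

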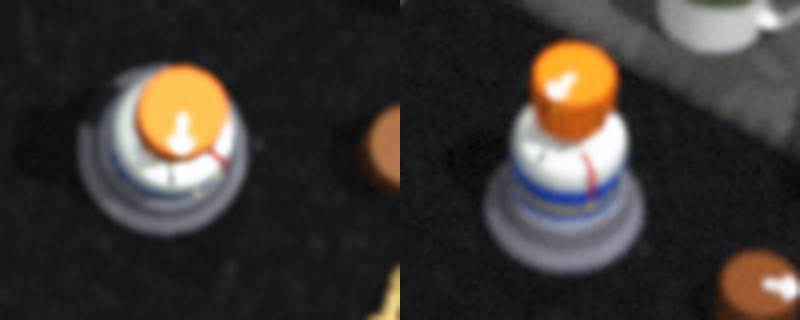

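View pics/wrist0.png

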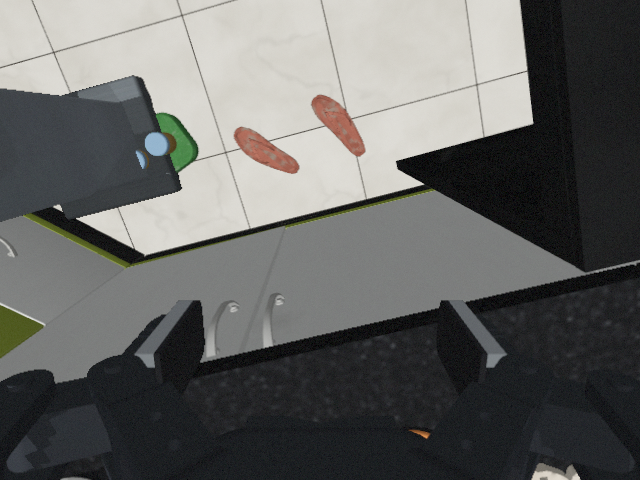

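The crop confirms it: orange cap with a white arrow, white bottle, blue band, and a red mark just counter-clockwise of the arrow. Its position is about (0.51, -0.185). In the wrist view the target is not visible yet. I'll swing over along an arc, raised above the bystanders.

Emit:
{"method": "send_rows", "body": {
  "plan": [
    [-1,-0.3,-0.4,0,0,0.55],
    [-1,-0.3,-0.4,0,0,0.55],
    [-1,-0.3,-0.4,0,0,0.55],
    [-1,-0.3,-0.4,0,0,0.55],
    [-1,-0.3,-0.4,0,0,0.55]
  ]
}}

```text
time_s: 0.57
position: [0.289, 0.5349, 0.2531]
tcp_rot: [[-0.88, 0.475, -0.0], [0.475, 0.88, -0.001], [-0.0, -0.0, -1.0]]
contact_force: [0.1, 0.9, 0.4]
finger_gap: 0.999
grasp_force: 0.0
```

Emit:
{"method": "send_rows", "body": {
  "plan": [
    [-1,-0.2,0,0,0,0.6],
    [-1,-0.2,0,0,0,0.6],
    [-1,-0.2,0,0,0,0.6],
    [-1,-0.2,0,0,0,0.6],
    [-1,-0.2,0,0,0,0.6]
  ]
}}

```text
time_s: 0.98
position: [0.3956, 0.4259, 0.2527]
tcp_rot: [[-0.727, 0.687, -0.0], [0.687, 0.727, -0.0], [-0.0, -0.0, -1.0]]
contact_force: [0.4, 0.4, 0.3]
finger_gap: 1.004
grasp_force: 0.0
```

Emit:
{"method": "send_rows", "body": {
  "plan": [
    [-1,0,0,0,0,0.6],
    [-1,0,0,0,0,0.6],
    [-1,0,0,0,0,0.6],
    [-1,0,0,0,0,0.6],
    [-1,0,0,0,0,0.6]
  ]
}}

```text
time_s: 1.4
position: [0.4931, 0.3127, 0.2526]
tcp_rot: [[-0.524, 0.852, -0.0], [0.852, 0.524, -0.0], [0.0, -0.0, -1.0]]
contact_force: [0.2, 0.7, 1.0]
finger_gap: 0.996
grasp_force: 0.0
```

Emit:
{"method": "send_rows", "body": {
  "plan": [
    [-1,0,0,0,0,0.6],
    [-1,0,0,0,0,0.6],
    [-1,0,0,0,0,0.6],
    [-1,0,0,0,0,0.6],
    [-1,0,0,0,0,0.6]
  ]
}}

```text
time_s: 1.82
position: [0.5578, 0.1778, 0.2526]
tcp_rot: [[-0.286, 0.958, -0.0], [0.958, 0.286, -0.0], [0.0, -0.0, -1.0]]
contact_force: [0.9, -1.3, 0.5]
finger_gap: 0.997
grasp_force: 0.0
```

Emit:
{"method": "send_rows", "body": {
  "plan": [
    [-1,-0.2,0,0,0,0.5],
    [-1,-0.2,0,0,0,0.5],
    [-1,-0.2,0,0,0,0.5],
    [-1,-0.2,0,0,0,0.5],
    [-1,-0.2,0,0,0,0.5]
  ]
}}

```text
time_s: 2.23
position: [0.5584, 0.025, 0.2527]
tcp_rot: [[-0.072, 0.997, -0.0], [0.997, 0.072, -0.0], [-0.0, -0.0, -1.0]]
contact_force: [-0.1, -0.4, 0.2]
finger_gap: 1.003
grasp_force: 0.0
```

Emit:
{"method": "send_rows", "body": {
  "plan": [
    [-1,-0.2,0,0,0,0.5],
    [-1,-0.2,0,0,0,0.5],
    [-1,-0.2,0,0,0,0.5],
    [-1,-0.2,0,0,0,0.5],
    [0,0,0,0,0,0]
  ]
}}

```text
time_s: 2.65
position: [0.5333, -0.1016, 0.2534]
tcp_rot: [[0.111, 0.994, -0.001], [0.994, -0.111, -0.005], [-0.005, -0.0, -1.0]]
contact_force: [-0.9, -1.0, 0.6]
finger_gap: 1.001
grasp_force: 0.0
```

Run:
```python
from rig import bot
import cv2,pickle
from h import *
s=bot.sense();c=bot.camera("wrist");pickle.dump((s,c),open("c1.pkl","wb"))
print(s["position"],s["tcp_rot"],s["joint_pos"],s["contact_force"])
cv2.imwrite("pics/w1.png",c["image"]);print(proj(c,[.51,-.185,.14],s))
```

```text
[ 0.53326624 -0.10161878  0.25335816] [[ 1.11363970e-01  9.93779363e-01 -8.02298831e-04]
 [ 9.93768491e-01 -1.11366512e-01 -4.65681832e-03]
 [-4.71719917e-03 -2.78697521e-04 -9.99988835e-01]] [-0.20991203  0.44531946  0.50768949  1.74843525 -0.24408028  1.01121654
  0.27514865] [-0.88504677 -1.01302324  0.62808822]
[303.14930706 319.62674633]
```

View pics/w1.png

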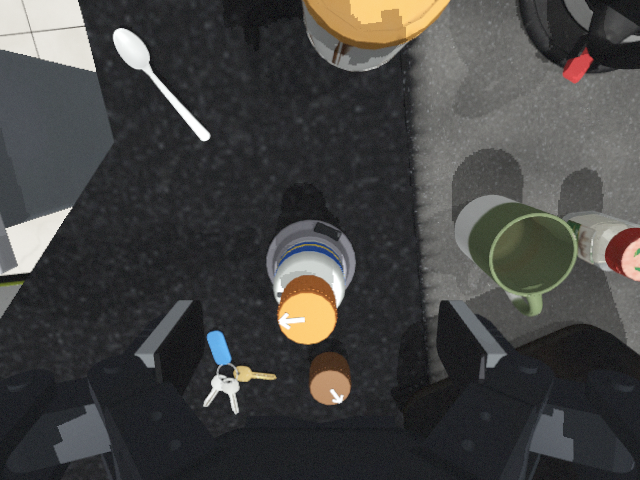

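The wrist view shows the orange cap top at about (307,317) and its arrow tip at (279,321). The brown cap is at (330,380).

Run:
```python
import pickle
from h import *
s,c=pickle.load(open("c1.pkl","rb"))
p=atz(c,307.5,317,.14,s);t=atz(c,279,321,.14,s);print(p,t,np.degrees(np.arctan2(*(t-p)[1::-1])),np.linalg.norm(t-p))
l=atz(c,278,317,.14,s);r=atz(c,337,317,.14,s);print(np.linalg.norm(l-r),(l+r)/2)
d=p-s["position"];print("tool delta /30mm",s["tcp_rot"].T@d/.03)
# red mark via first side & top pictures (crop x4)
s0,d=pickle.load(open("c0.pkl","rb"))
for n,u,v in(("top",325+213/4,230+150/4),("side",300+586/4,245+157/4)):
    m=atz(d[n],u,v,.087);print(n,m,np.degrees(np.arctan2(*(m-p)[1::-1])),np.linalg.norm((m-p)[:2]))
```

```text
[ 0.51387728 -0.18301584  0.14      ] [ 0.48991407 -0.18400691  0.14      ] -177.6317007042329 0.02398370413826841
0.048853697264373906 [ 0.51387902 -0.18300965  0.14      ]
tool delta /30mm [-2.75047767 -0.33906138  3.79171682]
top [ 0.49894975 -0.20624161  0.087     ] -122.72943186196633 0.027609200681743305
side [ 0.65141129 -0.4068372   0.087     ] -58.4300585769592 0.26270059922815747
```

Emit:
{"method": "send_rows", "body": {
  "plan": [
    [-0.92,-0.11,0.3,0,0,0],
    [-0.92,-0.11,0.3,0,0,0],
    [-0.91,-0.12,0.3,0,0,0],
    [0,0,0.2,0,0,0],
    [0,0,0,0,0,0]
  ]
}}

```text
time_s: 3.12
position: [0.5162, -0.1748, 0.2186]
tcp_rot: [[0.102, 0.995, -0.003], [0.995, -0.102, 0.001], [0.001, -0.003, -1.0]]
contact_force: [0.1, 1.3, 0.1]
finger_gap: 0.999
grasp_force: 0.0
```

Run:
```python
from rig import bot
from h import *
import cv2
s=bot.sense();c=bot.camera("wrist");s2=bot.sense()
print(s2["position"],s2["tcp_rot"].T@(np.array([.5135,-.1835,.1])-s2["position"])/.03,s2["tcp_rot"][:,2])
p=proj(c,[.5139,-.183,.14],s);print(p)
cv2.imwrite("pics/w2.png",c["image"])
```

```text
[ 0.51717357 -0.1733847   0.21910971] [-0.35332562 -0.08155388  3.96997004] [-0.00156033  0.00158612 -0.99999752]
[317.82936816 243.38865984]
```

View pics/w2.png

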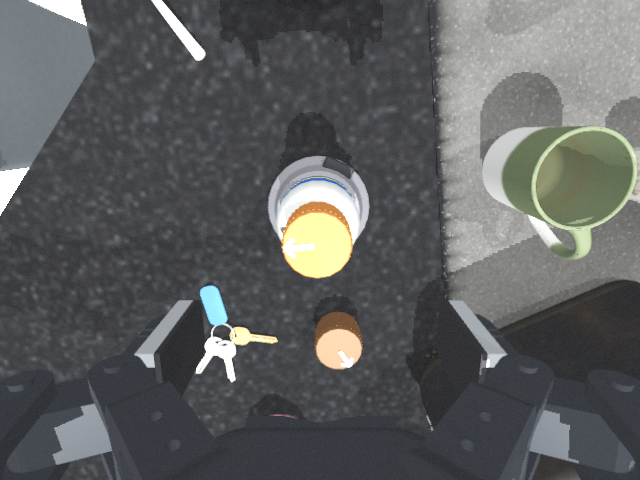

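The cap's top centre is at (317,243), as predicted (317.8,243.4). I'll correct the offset and descend.

Emit:
{"method": "send_rows", "body": {
  "plan": [
    [-0.32,-0.1,0.5,0,0,0],
    [0,0,0.9,0,0,0],
    [0,0,0.9,0,0,0],
    [0,0,0.6,0,0,0],
    [0,0,0,0,0,0]
  ]
}}

```text
time_s: 3.58
position: [0.512, -0.1803, 0.1298]
tcp_rot: [[0.096, 0.995, -0.006], [0.995, -0.096, 0.003], [0.003, -0.006, -1.0]]
contact_force: [-0.3, 0.6, -0.3]
finger_gap: 0.997
grasp_force: 0.0
```

Emit:
{"method": "send_rows", "body": {
  "plan": [
    [0,0,0.5,0,0,0],
    [0,0,0.5,0,0,0],
    [0,0,0,0,0,0],
    [0,0,0,0,0,0],
    [0,0,0,0,0,0]
  ]
}}

```text
time_s: 4.0
position: [0.5147, -0.1836, 0.1042]
tcp_rot: [[0.099, 0.995, 0.002], [0.995, -0.099, -0.0], [-0.0, 0.002, -1.0]]
contact_force: [0.3, -0.3, 0.1]
finger_gap: 1.001
grasp_force: 0.0
```

Emit:
{"method": "send_rows", "body": {
  "plan": [
    [0,0,0.12,0,0,0],
    [0,0,0,0,0,0],
    [0,0,0,0,0,0],
    [0,0,0,0,0,0],
    [0,0,0,0,0,0]
  ],
  "grip": -1,
  "grip_force": 60
}}

```text
time_s: 4.42
position: [0.5138, -0.1843, 0.1]
tcp_rot: [[0.1, 0.995, 0.001], [0.995, -0.1, -0.0], [-0.0, 0.001, -1.0]]
contact_force: [0.1, -0.1, 4.9]
finger_gap: 0.298
grasp_force: 2.6
```

Emit:
{"method": "send_rows", "body": {
  "plan": [
    [0,0,0,0,0,0],
    [0,0,0,0,0,0],
    [0,0,0,0,0,0],
    [0,0,0,0,0,0],
    [0,0,0,0,0,0]
  ]
}}

```text
time_s: 4.83
position: [0.5137, -0.1843, 0.1]
tcp_rot: [[0.1, 0.995, 0.001], [0.995, -0.1, -0.0], [-0.0, 0.001, -1.0]]
contact_force: [-1.0, 0.4, 4.6]
finger_gap: -0.003
grasp_force: 2.6
```

The fingers shut completely without holding the cap, so I'll look.

Run:
```python
from rig import bot
import cv2,pickle
from h import *
s=bot.sense();print(s)
o={}
for n in("wrist","side","top"):o[n]=bot.camera(n)
pickle.dump((s,o),open("c3.pkl","wb"))
w=cv2.resize(o["wrist"]["image"][:],(400,300))
a=cv2.resize(o["side"]["image"][205:355,250:450],(400,300));b=cv2.resize(o["top"]["image"][200:320,290:450],(400,300))
cv2.imwrite("pics/z3.png",np.vstack([np.hstack([w,a]),np.hstack([b,b*0])]))
```

```text
{'time_s': 4.8333, 'joint_pos': array([ 0.03505527,  0.63969263,  0.39702907,  1.90928971, -0.38299432,
        0.66605334,  0.56566855]), 'joint_velocities': array([ 2.62503924e-04,  3.72006402e-05,  5.87121031e-04,  5.38861002e-04,
       -7.71675686e-04, -1.25617859e-03,  5.97698434e-04]), 'joint_torque': array([-8.30098358e-02, -4.61448061e+01,  5.15261784e+00, -1.25994363e+01,
       -7.78159825e-02, -2.42233062e-01, -6.67053587e-05]), 'position': array([ 0.51369805, -0.18431687,  0.09996022]), 'tcp_rot': array([[ 1.00257122e-01,  9.94961087e-01,  9.72140148e-04],
       [ 9.94961545e-01, -1.00256893e-01, -2.81835023e-04],
       [-1.82951130e-04,  9.95498032e-04, -9.99999488e-01]]), 'contact_force': array([-0.95591054,  0.41724037,  4.57696657]), 'wrist_torque': array([ 0.00999471,  0.16536252, -0.01670358]), 'grasp_force': 2.642216384410858, 'finger_gap': -0.0029710437707382346}
```

View pics/z3.png

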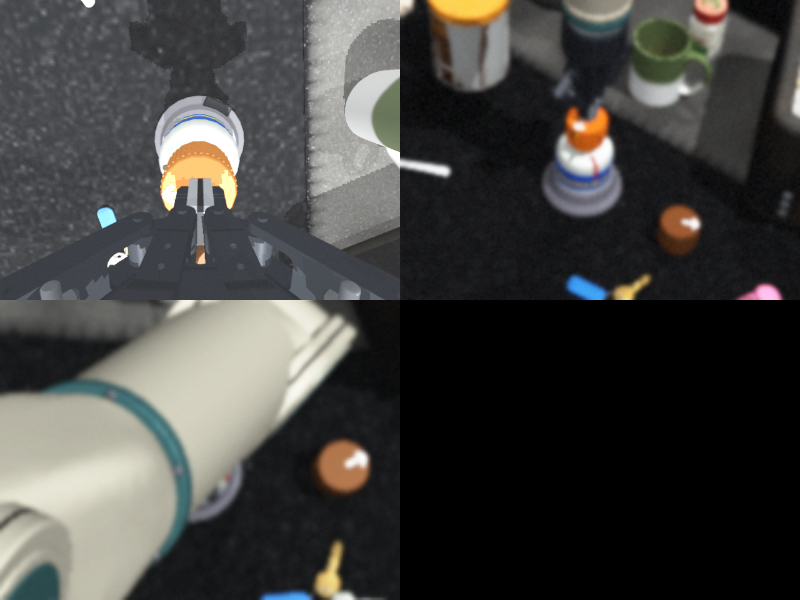

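Run:
```python
import pickle
from h import *
s,o=pickle.load(open("c3.pkl","rb"))
P=s["position"]
for n in("side","wrist"):
  for dz in(0,.02,.04,.06):print(n,dz,proj(o[n],P+[0,0,dz],s))
a=cv2.resize(o["side"]["image"][200:300,305:385],(480,600),interpolation=2)
b=cv2.resize(o["wrist"]["image"][200:400,267:373],(318,600),interpolation=2)
cv2.imwrite("pics/z4.png",np.hstack([a,b]))
```

```text
side 0 [342.64384381 271.7142341 ]
side 0.02 [343.05507474 266.6400112 ]
side 0.04 [343.47499228 261.45486163]
side 0.06 [343.90386063 256.15527791]
wrist 0 [319.28992648 272.59541304]
wrist 0.02 [319.20920468 288.75036271]
wrist 0.04 [319.1082465  308.94501341]
wrist 0.06 [318.97831467 334.91860896]
```

View pics/z4.png

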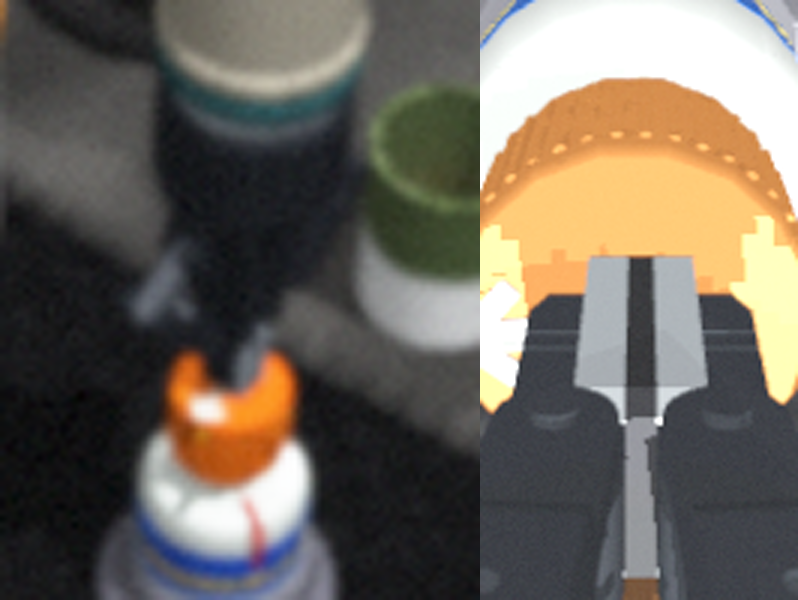

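The side and wrist views both show the shut fingertips resting on the cap's top, about 40 mm behind the reported TCP. The 4.6 N upward push agrees with this, and the cap has not been pressed. So the real tips sit about 40 mm higher than reported. I'll back off, open, and regrasp with the reported z at about 0.062, descending step by step while watching the force.

Emit:
{"method": "send_rows", "body": {
  "plan": [
    [0,0,-0.7,0,0,0],
    [0,0,0,0,0,0],
    [0,0,0,0,0,0],
    [0,0,0,0,0,0],
    [0,0,0,0,0,0]
  ],
  "grip": 1
}}

```text
time_s: 5.4
position: [0.5128, -0.1836, 0.1196]
tcp_rot: [[0.1, 0.995, -0.001], [0.995, -0.1, 0.001], [0.0, -0.001, -1.0]]
contact_force: [-1.1, -0.2, -0.4]
finger_gap: 0.707
grasp_force: 0.0
```

Emit:
{"method": "send_rows", "body": {
  "plan": [
    [0,0,0,0,0,0],
    [0,0,0,0,0,0],
    [0,0,0,0,0,0],
    [0,0,0,0,0,0],
    [0,0,0,0,0,0]
  ]
}}

```text
time_s: 5.82
position: [0.5133, -0.1839, 0.1201]
tcp_rot: [[0.1, 0.995, -0.0], [0.995, -0.1, 0.0], [0.0, -0.0, -1.0]]
contact_force: [0.3, -0.2, -0.3]
finger_gap: 1.003
grasp_force: 0.0
```

Emit:
{"method": "send_rows", "body": {
  "plan": [
    [0,0,0.3,0,0,0],
    [0,0,0.3,0,0,0],
    [0,0,0.3,0,0,0],
    [0,0,0,0,0,0],
    [0,0,0,0,0,0]
  ]
}}

```text
time_s: 6.23
position: [0.5125, -0.1837, 0.0922]
tcp_rot: [[0.1, 0.995, -0.002], [0.995, -0.1, 0.001], [0.0, -0.002, -1.0]]
contact_force: [0.7, 0.0, -0.5]
finger_gap: 0.999
grasp_force: 0.0
```

Emit:
{"method": "send_rows", "body": {
  "plan": [
    [0,0,0.3,0,0,0],
    [0,0,0.3,0,0,0],
    [0,0,0.1,0,0,0],
    [0,0,0,0,0,0],
    [0,0,0,0,0,0]
  ]
}}

```text
time_s: 6.65
position: [0.5131, -0.1839, 0.072]
tcp_rot: [[0.1, 0.995, -0.001], [0.995, -0.1, 0.0], [0.0, -0.001, -1.0]]
contact_force: [-0.1, -0.9, 0.9]
finger_gap: 0.997
grasp_force: 0.0
```

Emit:
{"method": "send_rows", "body": {
  "plan": [
    [0,0,0.25,0,0,0],
    [0,0,0,0,0,0],
    [0,0,0,0,0,0]
  ]
}}

```text
time_s: 6.9
position: [0.5131, -0.1838, 0.0645]
tcp_rot: [[0.1, 0.995, -0.001], [0.995, -0.1, 0.0], [0.0, -0.001, -1.0]]
contact_force: [0.3, -0.5, 0.0]
finger_gap: 0.998
grasp_force: 0.0
```

Run:
```python
from rig import bot
import cv2
from h import *
s=bot.sense();w=bot.camera("wrist");d=bot.camera("side")
print(s["position"],s["contact_force"],proj(w,[.5139,-.183,.14],s))
a=cv2.resize(d["image"][200:300,305:385],(360,450),interpolation=2);b=cv2.resize(w["image"],(440,330));b=cv2.copyMakeBorder(b,0,120,0,0,0)
cv2.imwrite("pics/z5.png",np.hstack([a,b]))
```

```text
[ 0.51311593 -0.183834    0.06450506] [ 0.32225211 -0.49936838  0.00509422] [320.72725271 358.09785259]
```

View pics/z5.png

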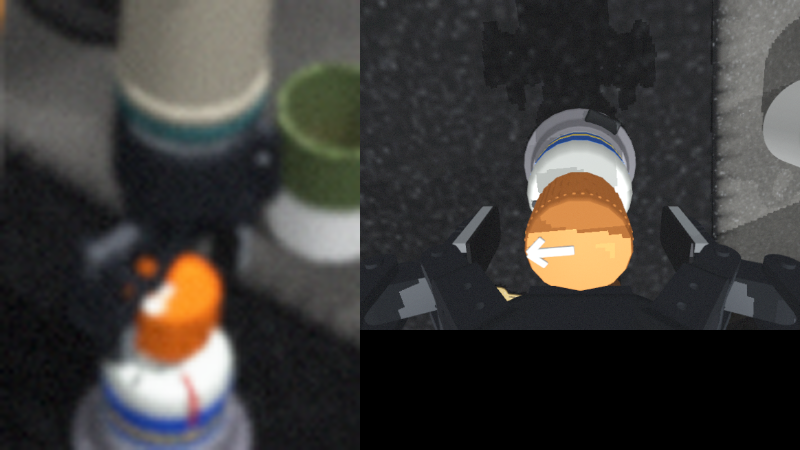

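The fingers now straddle the cap, its arrow is unchanged at wrist crop (530,252), and nothing is touching. Close with 60 N.

Emit:
{"method": "send_rows", "body": {
  "plan": [
    [0,0,0,0,0,0],
    [0,0,0,0,0,0],
    [0,0,0,0,0,0],
    [0,0,0,0,0,0],
    [0,0,0,0,0,0]
  ],
  "grip": -1,
  "grip_force": 60
}}

```text
time_s: 7.42
position: [0.5135, -0.184, 0.0652]
tcp_rot: [[0.1, 0.995, 0.0], [0.995, -0.1, 0.0], [0.0, 0.0, -1.0]]
contact_force: [-1.6, 1.1, 3.6]
finger_gap: 0.579
grasp_force: 61.1
```

Emit:
{"method": "send_rows", "body": {
  "plan": [
    [0,0,0,0,0,0],
    [0,0,0,0,0,0],
    [0,0,0,0,0,0]
  ]
}}

```text
time_s: 7.67
position: [0.5134, -0.184, 0.065]
tcp_rot: [[0.1, 0.995, 0.0], [0.995, -0.1, 0.0], [0.0, 0.0, -1.0]]
contact_force: [-1.0, 0.4, 5.3]
finger_gap: 0.575
grasp_force: 61.1
```

Gripped: an opening of 0.575 is 49 mm. Pressing down now.

Emit:
{"method": "send_rows", "body": {
  "plan": [
    [0,0,0.08,0,0,0],
    [0,0,0.08,0,0,0],
    [0,0,0.03,0,0,0],
    [0,0,0,0,0,0],
    [0,0,0,0,0,0]
  ]
}}

```text
time_s: 8.08
position: [0.5134, -0.184, 0.0594]
tcp_rot: [[0.1, 0.995, 0.0], [0.995, -0.1, 0.0], [0.0, 0.0, -1.0]]
contact_force: [-1.5, 1.0, 7.7]
finger_gap: 0.58
grasp_force: 61.6
```

Emit:
{"method": "send_rows", "body": {
  "plan": [
    [0,0,0.05,0,0,0],
    [0,0,0,0,0,0],
    [0,0,0,0,0,0]
  ]
}}

```text
time_s: 8.33
position: [0.5135, -0.1839, 0.0591]
tcp_rot: [[0.1, 0.995, 0.001], [0.995, -0.1, 0.001], [0.001, 0.001, -1.0]]
contact_force: [-3.6, 2.2, 18.8]
finger_gap: 0.581
grasp_force: 62.5
```

The cap has bottomed out at 18.8 N. Twisting counter-clockwise, which is negative about tool z.

Emit:
{"method": "send_rows", "body": {
  "plan": [
    [0,0,0,0,0,-0.8],
    [0,0,0,0,0,-0.8],
    [0,0,0,0,0,-0.8],
    [0,0,0,0,0,-0.8],
    [0,0,0,0,0,-0.8]
  ]
}}

```text
time_s: 8.75
position: [0.5145, -0.1838, 0.0592]
tcp_rot: [[-0.25, 0.968, 0.003], [0.968, 0.25, 0.0], [-0.0, 0.003, -1.0]]
contact_force: [-1.4, 2.6, 16.5]
finger_gap: 0.576
grasp_force: 62.3
```

Emit:
{"method": "send_rows", "body": {
  "plan": [
    [0,0,0,0,0,-0.8],
    [0,0,0,0,0,-0.8],
    [0,0,0,0,0,-0.8],
    [0,0,0,0,0,-0.8],
    [0,0,0,0,0,-0.8]
  ]
}}

```text
time_s: 9.17
position: [0.5144, -0.1837, 0.0592]
tcp_rot: [[-0.566, 0.825, 0.002], [0.825, 0.566, 0.0], [-0.001, 0.002, -1.0]]
contact_force: [-2.5, 2.1, 15.6]
finger_gap: 0.579
grasp_force: 62.3
```

Emit:
{"method": "send_rows", "body": {
  "plan": [
    [0,0,0,0,0,-0.8],
    [0,0,0,0,0,-0.8],
    [0,0,0,0,0,-0.8],
    [0,0,0,0,0,-0.8],
    [0,0,0,0,0,0]
  ]
}}

```text
time_s: 9.58
position: [0.5144, -0.184, 0.0592]
tcp_rot: [[-0.771, 0.637, 0.002], [0.637, 0.771, 0.0], [-0.002, 0.002, -1.0]]
contact_force: [-2.4, 2.5, 15.3]
finger_gap: 0.572
grasp_force: 62.1
```

Run:
```python
from rig import bot
import cv2,pickle
from h import *
s=bot.sense();w=bot.camera("wrist");d=bot.camera("side");pickle.dump((s,w,d),open("c6.pkl","wb"))
R0=np.array([.1,.995]);y=s["tcp_rot"][:2,0]
print(s["position"],s["contact_force"],s["wrist_torque"],s["joint_pos"][6],s["finger_gap"],np.degrees(np.arctan2(y[1],y[0]))-np.degrees(np.arctan2(.995,.1)))
a=cv2.resize(d["image"][200:300,305:385],(320,400),interpolation=2);b=cv2.resize(w["image"][150:450,140:500],(480,400),interpolation=2)
cv2.imwrite("pics/z6.png",np.hstack([a,b]))
```

```text
[ 0.51438103 -0.18396954  0.05919459] [-2.42621057  2.45536904 15.32499997] [ 0.19814113  0.57453208 -0.01716557] 1.2706662104965085 0.571806425122993 56.170195301990375
```

View pics/z6.png

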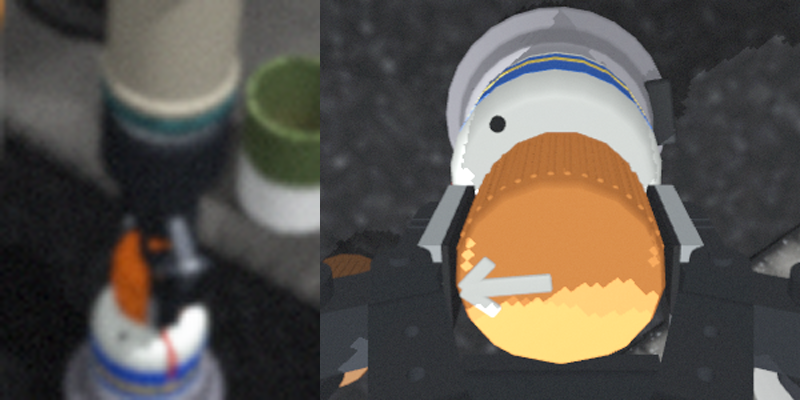

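The cap turned with the gripper. The black dot is visible at crop (497,124) and the arrow runs from (551,283) to its tip at (460,287). I'll compute the angle to the dot.

Run:
```python
import pickle
from h import *
s,w,d=pickle.load(open("c6.pkl","rb"))
A=lambda v:np.degrees(np.arctan2(v[1],v[0]))
f=lambda u,v,z:atz(w,140+(u-320)*.75,150+v*.75,z,s)
t=f(460,287,.134);q=f(551,283,.134);dot=f(497,124,.087)
c=np.array([.5139,-.1833,0])
print("arrow",A(t-q),A(t-c),np.linalg.norm((t-c)[:2]),"dot",A(dot-c),np.linalg.norm((dot-c)[:2]))
m=atz(d["image"] is not None and d,305+165/4,200+340/4,.087);print("mark side",A(m-c),np.linalg.norm((m-c)[:2]))
```

```text
arrow -126.85342813469167 -122.00417990696454 0.0234205155774986 dot -178.79664408444214 0.029434888838018945
mark side -126.40693639113161 0.03393218201648986
```

The dot at −178.8° puts the mark at about −118.8°, and the arrow is at about −123°. I'll turn 4.5° more, then ease off and lift.

Emit:
{"method": "send_rows", "body": {
  "plan": [
    [0,0,0,0,0,-0.5],
    [0,0,0,0,0,-0.4],
    [0,0,0,0,0,0],
    [0,0,0,0,0,0],
    [0,0,0,0,0,0]
  ]
}}

```text
time_s: 10.1
position: [0.5143, -0.184, 0.0592]
tcp_rot: [[-0.817, 0.577, 0.002], [0.577, 0.817, -0.0], [-0.002, 0.001, -1.0]]
contact_force: [-2.5, 1.0, 16.0]
finger_gap: 0.577
grasp_force: 62.1
```

Emit:
{"method": "send_rows", "body": {
  "plan": [
    [0,0,-0.1,0,0,0],
    [0,0,-0.1,0,0,0],
    [0,0,-0.1,0,0,0],
    [0,0,-0.1,0,0,0],
    [0,0,0,0,0,0]
  ]
}}

```text
time_s: 10.52
position: [0.5134, -0.184, 0.0697]
tcp_rot: [[-0.817, 0.577, 0.0], [0.577, 0.817, -0.0], [-0.0, -0.0, -1.0]]
contact_force: [0.1, -0.0, -0.3]
finger_gap: 0.579
grasp_force: 61.9
```

The force is just the cap's weight, so the cap is free. Lifting.

Emit:
{"method": "send_rows", "body": {
  "plan": [
    [0,0,-0.5,0,0,0],
    [0,0,-0.6,0,0,0],
    [0,0,-0.6,0,0,0],
    [0,0,-0.6,0,0,0],
    [0,0,-0.5,0,0,0]
  ]
}}

```text
time_s: 10.93
position: [0.5132, -0.184, 0.1542]
tcp_rot: [[-0.817, 0.577, -0.0], [0.577, 0.817, 0.0], [0.0, -0.0, -1.0]]
contact_force: [-0.2, 0.6, 0.0]
finger_gap: 0.575
grasp_force: 62.1
```

Emit:
{"method": "send_rows", "body": {
  "plan": [
    [0,0,0,0,0,0],
    [0,0,0,0,0,0],
    [0,0,0,0,0,0],
    [0,0,0,0,0,0],
    [0,0,0,0,0,0]
  ]
}}

```text
time_s: 11.35
position: [0.5126, -0.1837, 0.1524]
tcp_rot: [[-0.817, 0.577, -0.002], [0.577, 0.817, 0.001], [0.002, -0.001, -1.0]]
contact_force: [-1.4, -0.8, -0.3]
finger_gap: 0.573
grasp_force: 62.1
```

Run:
```python
from rig import bot
import cv2
from h import *
s=bot.sense();w=bot.camera("wrist");t=bot.camera("side")
print(s["contact_force"],s["finger_gap"],abs(s["joint_velocities"]).max())
for n,c in(("w",w),("s",t)):
    h=cv2.cvtColor(c["image"],cv2.COLOR_BGR2HSV);m=cv2.inRange(h,(5,150,130),(20,255,255))
    k=cv2.connectedComponentsWithStats(m);print(n,[(a[:5],b.round()) for a,b in zip(k[2][1:],k[3][1:]) if a[4]>60])
print(proj(t,[.514,-.184,.21]),proj(t,[.514,-.184,.12]))
```

```text
[-1.3844916  -0.7505719  -0.31909282] 0.573159824485968 0.0062347200154796115
w [(array([  242,   249,   157,   140, 14446], dtype=int32), array([324., 316.]))]
s [(array([117,  79,  34,  22, 161], dtype=int32), array([133.,  88.])), (array([120, 108,  19,   9,  62], dtype=int32), array([128., 113.])), (array([111, 163,  15,  17, 128], dtype=int32), array([118., 171.])), (array([263, 186,  42,  31, 333], dtype=int32), array([285., 206.])), (array([335, 233,   9,  23, 151], dtype=int32), array([339., 244.])), (array([381, 309,  17,  15, 152], dtype=int32), array([388., 316.]))]
[344.9834967  242.23334628] [343.02357602 266.49471917]
```

In the side camera the cap is now at (339,244), which matches z ≈ 0.21 and is well above the mouth. The opening is still cap-sized and the arm is still, so I'll hand in.

```bash
python3 -c "
from rig import bot
print(bot.sign_off())"
```

```text
the job is handed in; nothing more can be done
None
```

I pressed the orange cap down, twisted it about 60° to the release mark and lifted it off; it is held upright and still about 6 cm above the bottle's mouth, the job is handed in (at about 11.5 s of the 35 s) with no verdict shown, and I took no final picture of the bystanders.

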